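# Hold a glued earbud case under the bonding press

### The arm

A 6-joint arm with a two-finger parallel gripper is mounted at the origin on the work surface. World frame = base frame: x ahead of the robot, y to its left, z up, the work surface at z = 0. Lengths are in mm, angles in rad, forces in N, time in s.
With the tool pointing down it reaches from about 300 to 775 mm from the base axis. Payload 14.6 kg.
Tool frame: the origin (TCP) lies midway between the tips of the shut fingers; the grasp point (between the pads) lies 19 mm behind it (manip.tcp_to_grasp is the distance from the TCP to the grasp point, in mm); z points along the fingers, x is the direction in which the jaws open and shut, and the axes are right-handed (so a half turn about z gives the same grasp; the last joint's range is limited). The gripper opens to 94 mm and grips with 3 to 60 N. Pads are 16 mm wide; open, the fingers measure 119 mm over their backs; the gripper's body (75 mm by 177 mm) begins 78 mm behind the grasp point.
Start: joints at [1.141, 0.3, 1.521, -0, 1.321, -0.067], TCP at [195.188, 514.189, 205.446] pointing down, gripper open.
Joint ranges: [-3.03, 3.03], [-0.79, 2.21], [0.23, 2.52], [-1.04, 4.18], [0, 3.07], [-2.55, 2.55]. Speed limits (rad/s): [2.22, 2.22, 2.57, 3.14, 3.14, 3.14].

### API

Orientations are given as [roll, pitch, yaw] about the fixed x, y, z axes, in that order (R = Rz(yaw) Ry(pitch) Rx(roll)).
In Python, from cell import manip gives the robot as it stands.
- The arm moves only by the tool arm_command, never from a script. Its argument "steps" is a list of rows, each a list of 3 entries, a list of its own where there are three numbers: the opening, from 0 (shut) to 1 (fully open), then the shift along the tool's x, y, z in cm, then the turn about the tool's z in rad. A call has 1 to 5 rows; each row shifts and turns the commanded pose from where the row before left it, along the tool's axes as they then stand; what a row does not reach is not made up. A row lasts 1/12 s, in which the tool goes at most 41.7 mm and 7.16 degrees, less where a joint would pass 70% of its speed; a pose out of reach is approached as far as the arm can. A call with a gripper value outside its range is refused whole. The fingers move at their own pace and stop on an object; "force" is the grip in N (left out, the last holds). Time passes only in rows, so rows that do not move let the fingers close. It gives the time, the measured TCP pose, the force and the opening at its end, in the units of the state.
- manip.read_state(): the state, without advancing time (a new reading comes with each control period).
- manip.camera(name): name is "scene" or "top" or "wrist"; returns (picture, depth): 400x640x3 uint8, red, green, blue; 400x640 float32, mm along the optical axis (not along the pixel's ray), 0 where there is no reading.
- manip.calibration(name): a dict with "fx", "fy", "cx", "cy" (pixels), "R" (3x3) and "t" (3): a world point X has camera coordinates R X + t; the wrist camera has in their place "tool_from_camera" (4x4, takes a point from camera to tool coordinates, whose origin is the TCP and whose axes are the tool frame's). Camera axes: x right, y down, z forward; pixel columns grow to the right and rows downward; lengths in mm; the calibration is good to about 2 mm. A picture is of the moment at which its call begins: read the wrist's pose just before it. calibration takes no time and is no camera call.
- manip.sign_off(): hands the job in, once; it reports no verdict.
The state is a dict: "clock": time; "joints": joint angles; "qd": joint speeds; "effort": joint torques, N m; "eef_pos": TCP position; "eef_rot": TCP orientation; "wrist_force": force on the tool from outside, world axes, zero at the start; "moment": the same for the moment, N m; "finger_gap": finger opening in mm.
Only numpy, scipy, OpenCV 4.12 (cv2) and the standard library are available. Lean on these libraries where they do the work, as an engineer would, in place of code of your own. Each camera call takes 0.05 s, during which the arm holds its last target.

### The job

Take the oblong earbud case out of the compartment tray and seat it flat, fully down, in the nest of the bonding press while the press lever is still open. Then swing the sprung lever over and down until the lever is level, so that its foot presses on the case, and finish still holding it level: the glue needs the pressure, so do not let go, and do not force the lever well past level. Leave everything else on the bench where it is.

Things in the scene. Friction and masses are not known exactly. Their poses are not given: they have to be found in the camera images.
- case_center (a point): centre (half-way up, 11 mm above the underside) of the oblong white earbud charging case: 48 mm along its x, 36 mm along its y, 22 mm tall along z, about 50 g, with a fine seam round it. It lies in one of the three compartments of the tray (which one varies), its long side roughly along the row. Either way round is right in the nest
- tray: grey tray, 250 x 106 mm, with a row of three compartments along its x, each about 80 mm along the row and 100 mm across; floor 3 mm thick, walls 18 mm above the bench. Fixed. Origin: centre of its underside
- nest (a point): floor centre of the nest, a pocket in the press's aluminium block: 51 mm along its x, 39 mm along y, 10 mm deep. The point is 16 mm above the bench, the rim 26 mm (block 90 x 70 mm, on a base plate 190 x 100 mm, 12 mm thick). A seated case has its centre 11 mm above this point. x points from the nest to the lever's hinge, z up
- hinge (a point): middle of the lever's hinge axis, 90 mm from the nest centre along the nest's x, 72 mm above the bench; the axis runs along the nest's y. Two cheeks beside it, 30 mm long, reach 86 mm above the bench and 22 mm to either side
- lever (a joint): lever angle, rad: 0 = open (19 degrees beyond upright, where its spring returns it), growing as it swings over the nest and down; 1.90 = level, foot on the case; stop at 2.10. A 16 mm wide steel bar in the nest's x-z plane. Moving it takes 1 to 4 N at the grip; from 0.1 rad before level the foot meets the seated case and the push grows to about 10 N at level
- lever_grip (a point): middle of the lever's black round grip rod: 14 mm thick, parallel to the nest's y, free from 8 to 93 mm to the +y side of the bar's middle (nest frame); this point is at 60 mm. It moves on a circle of 150 mm radius about the hinge axis: open, about 214 mm above the bench and 48 mm beyond the hinge; level, 72 mm above the bench and 60 mm before the nest centre
- foot: the lever's sprung foot: a black rubber disc 24 mm across under the lever, 90 mm from the hinge. It slides up to 20 mm into the lever against a spring of 1.2 N per mm; with the lever level on a seated case it is pushed in about 9 mm and presses with about 11 N. Origin: centre of its underside; its z points into the lever
- puck: round white puck, 38 mm across, 20 mm tall, lying in another compartment of the tray; leave it there. Origin: centre of its underside
- charger: square white charger block, 30 x 30 mm, 26 mm tall, in another compartment of the tray; leave it there. Origin: centre of its underside
- screwdriver: black-handled screwdriver, 150 mm long, lying on the bench between tray and press; bystander. Its x axis runs along it
- phone: black phone, 145 x 70 x 9 mm, lying on the bench; bystander. Origin: centre of its underside
- tweezers: slim tweezers, 120 mm long, 6 mm thick, lying on the bench; bystander. Origin: centre of the underside
- jar_a: small amber glass jar with a steel cap, 48 mm across, 75 mm tall; bystander. Origin: centre of its underside
- jar_b: small clear glass jar with a steel cap, 48 mm across, 75 mm tall; bystander. Origin: centre of its underside
Things that resemble listed ones, but are neither listed nor needed, are in the scene too. What is shaped like the part that bears case_center but blue or orange is not meant.

How it is judged (in metres and radians):
On the way:
1. the case is seated in the nest and let go, with the lever still open (horizontal distance between case_center and nest below 0.005 m and z of case_center in the frame of nest below 0.0135 m and angle between case_center's own z axis and vertical below 0.08 rad and angle between the x axis of case_center and the x axis of nest, either way round below 0.15 rad and contact force between the fingers and case below 0.1 N and value of joint lever below 0.35 rad), for 0.2 s.
At the end, for the whole second after the job is handed in: The case sits in the nest (centre within 5 mm of the nest's, within 2.5 mm of fully down, upright within 0.08 rad, square within 0.15 rad), the lever is held by the robot (over 1 N) within 0.08 rad of level with its foot pressing on the case (over 2 N), and the robot does not touch the case (horizontal distance between case_center and nest below 0.005 m and z of case_center in the frame of nest below 0.0135 m and angle between case_center's own z axis and vertical below 0.08 rad and angle between the x axis of case_center and the x axis of nest, either way round below 0.15 rad and value of joint lever between 1.82 and 1.98 rad and contact force between foot and case above 2 N and contact force between the fingers and case below 0.1 N and contact force between any of the fingers, the arm and lever above 1 N); the arm keeps its last pose, push and grip.
It fails at once if the lever is forced well past level (more than 0.14 rad) (value of joint lever above 2.04 rad).
It fails at once if something else on the bench or in the tray is moved by more than 30 mm (distance of any of puck, charger, screwdriver, phone, tweezers, jar_a, jar_b from where it was at the start of the episode above 0.03 m).
It also fails if it takes over 61 s, if anything falls off the work surface, if the arm or the gripper's body presses on something with over 40 N, if the wrist force passes 120 N, or if a joint passes its speed limit or range.

## Working session

There is one attempt and no reset: what is moved stays moved. The work goes in short steps, Python scripts to look and compute and a tool call to move; the robot and the scene stay as the last step left them, time stands still between calls to the robot, and variables do not carry over. Pictures are saved under pics/ and viewed, and the job is handed in when it is done.

Besides the shell and the picture viewer there is one more tool, called after ">>>" as name([rows], argument=value, ...), one row to a line, values as JSON. arm_command: Moves the arm, as the interface text tells. Its arguments: {"type":"object","properties":{"steps":{"type":"array","items":{"type":"array"}},"force":{"type":"number"}},"required":["steps"]}

```bash
ls; mkdir -p pics
python3 - <<'E'
from cell import manip
import cv2
print(manip.read_state())
for n in ["scene","top"]:
    p,d=manip.camera(n); cv2.imwrite(f"pics/{n}0.png",p[:,:,::-1]); 
    import numpy as np; np.save(f"{n}0.npy",d)
    print(n,manip.calibration(n),(d>0).mean())
print(manip.calibration("wrist"),manip.tcp_to_grasp)
E
```

```text
pics
{'clock': 0.0, 'joints': array([ 1.14144614e+00,  3.00494817e-01,  1.52155533e+00, -3.65813210e-05,
        1.32065971e+00, -6.66312639e-02]), 'qd': array([-0.00113552,  0.00018018,  0.00021152,  0.00023169,  0.0015556 ,
        0.00018202]), 'effort': array([ 8.68230163e-04, -5.31795430e+01, -3.52741170e+01,  7.08779809e-02,
        2.43610900e-02, -6.57323335e-05]), 'eef_pos': array([195.07629624, 513.98303464, 204.88420177]), 'eef_rot': array([-3.14155362e+00,  1.11708865e-03,  1.20808650e+00]), 'wrist_force': array([-0.31875166,  0.25777902,  0.82838927]), 'moment': array([ 0.02440598, -0.00457254,  0.03340744]), 'finger_gap': 94.07141298206813}
scene {'fx': 463.473791325641, 'fy': 463.473791325641, 'cx': 317.39914602611793, 'cy': 197.93513838775272, 'R': array([[-7.04636163e-01,  7.09568443e-01,  7.08983856e-04],
       [ 4.19320702e-01,  4.17211589e-01, -8.06290667e-01],
       [-5.72414209e-01, -5.67844270e-01, -5.91519111e-01]]), 't': array([ 397.9201618 , -143.12138675, 1603.44557529])} 0.99499609375
top {'fx': 485.25441788710236, 'fy': 485.25441788710236, 'cx': 314.07730147093366, 'cy': 194.86962087027547, 'R': array([[ 0.02671212, -0.99954485,  0.01401977],
       [-0.99534204, -0.02789417, -0.09228289],
       [ 0.09263196, -0.0114894 , -0.99563413]]), 't': array([  -8.41465344,  608.92304619, 1480.76239409])} 0.995859375
{'fx': 323.71292898902277, 'fy': 323.71292898902277, 'cx': 315.24594299332665, 'cy': 198.39051042957632, 'tool_from_camera': array([[ 9.99999965e-01,  1.37898345e-05,  2.65224964e-04,
         2.26192432e-01],
       [-7.60071409e-05,  9.71740315e-01,  2.36052441e-01,
        -6.90527722e+01],
       [-2.54474666e-04, -2.36052453e-01,  9.71740282e-01,
        -1.78843814e+02],
       [ 0.00000000e+00,  0.00000000e+00,  0.00000000e+00,
         1.00000000e+00]])} 18.8
```

View pics/scene0.png

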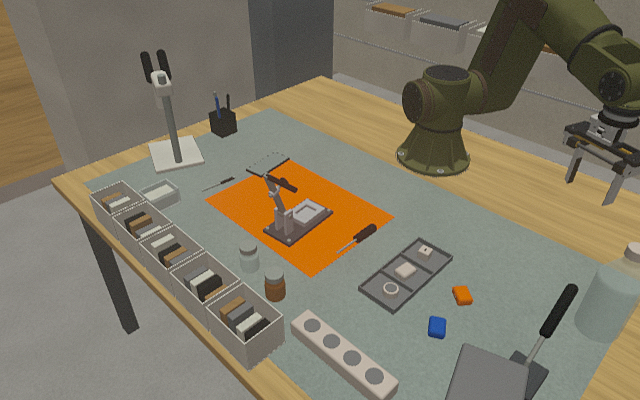

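View pics/top0.png

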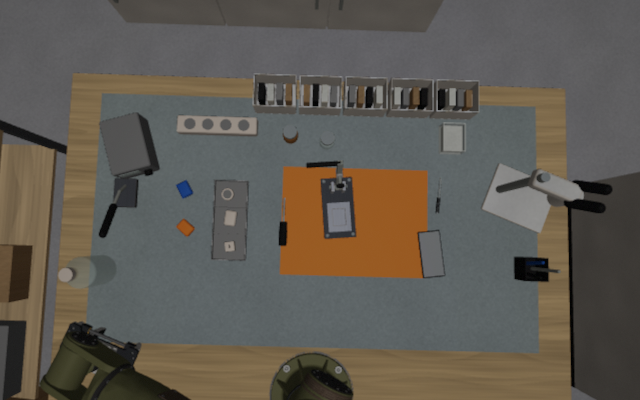

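```bash
cat > h.py <<'E'
import numpy as np,cv2
from cell import manip
def pt(n,u,v,d):
    c=manip.calibration(n); z=d
    X=np.array([(u-c['cx'])/c['fx']*z,(v-c['cy'])/c['fy']*z,z]); return c['R'].T@(X-c['t'])
def ray(n,u,v,h):
    c=manip.calibration(n); r=c['R'].T@np.array([(u-c['cx'])/c['fx'],(v-c['cy'])/c['fy'],1]); o=-c['R'].T@c['t']
    return o+r*(h-o[2])/r[2]
def proj(n,X):
    c=manip.calibration(n); q=c['R']@np.array(X,float)+c['t']; return [c['fx']*q[0]/q[2]+c['cx'],c['fy']*q[1]/q[2]+c['cy']]
E
python3 - <<'E'
from h import *
a=cv2.imread('pics/top0.png'); 
cv2.imwrite('pics/top_tray.png',cv2.resize(a[170:270,170:300],None,fx=6,fy=6,interpolation=2))
cv2.imwrite('pics/top_press.png',cv2.resize(a[150:250,285:385],None,fx=6,fy=6,interpolation=2))
s=cv2.imread('pics/scene0.png')
cv2.imwrite('pics/scene_press.png',cv2.resize(s[160:260,240:350],None,fx=6,fy=6,interpolation=2))
d=np.load('top0.npy')
for n,u,v in [('case',230,218),('puckc',228,194),('ch',230,246),('tray1',216,182),('tray2',246,258),('nest',339,217),('sd',283,233),('phone',431,254),('blue',184,189),('or',185,228),('tw',438,200),('base tl',322,180)]:
    print(n,pt('top',u,v,d[v,u]).round())
E
```

```text
case [530. 266.  29.]
puckc [605. 276.  21.]
ch [444. 263.  23.]
tray1 [644. 319.   0.]
tray2 [407. 216.  -6.]
nest [ 469.   26. 1531.]
sd [488. 101.  26.]
phone [ 435. -362.   11.]
blue [617. 415.  16.]
or [496. 404.  21.]
tw [ 606. -385.    4.]
base tl [658. -16.  14.]
```

View pics/top_tray.png

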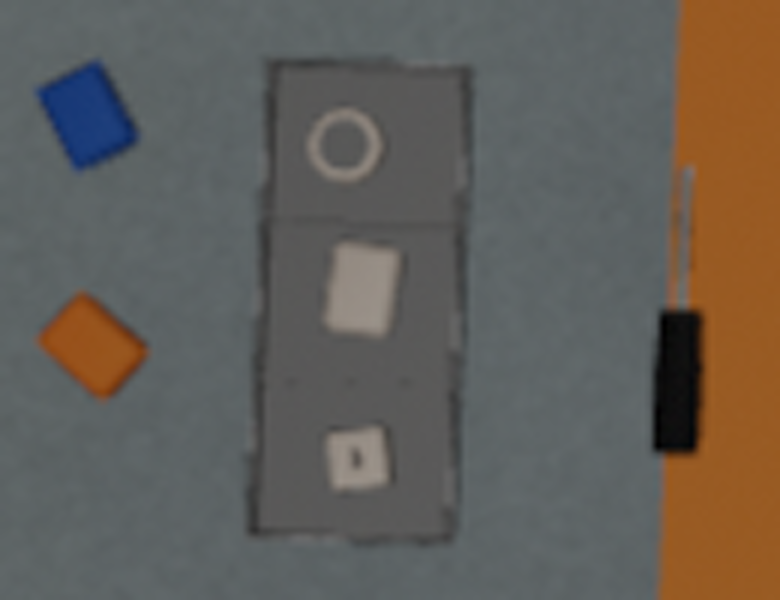

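View pics/top_press.png

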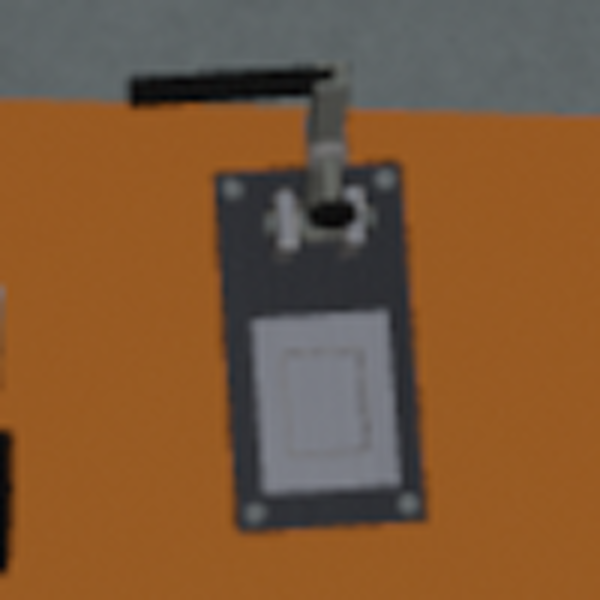

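View pics/scene_press.png

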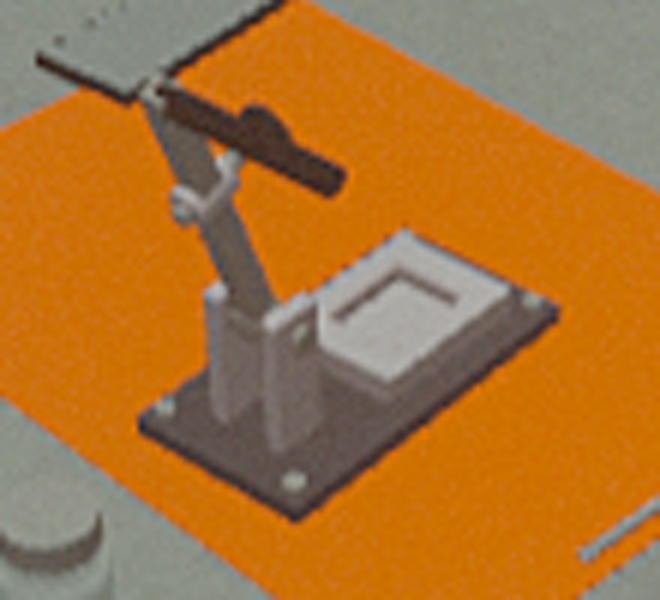

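Candidates for the case in the top picture: middle compartment at (230,218), white oblong. Round puck at (228,194) and square charger at (230,246) are ruled out by shape. Blue (184,189) and orange (185,228) blocks are ruled out by colour. I choose (230,218) and move the wrist camera over it for the close check.

>>> arm_command([
  [0.7,[-1.1,3.5,0],0],
  [0.7,[-1.1,3.5,0],0],
  [0.7,[-1.1,3.5,0],0],
  [0.7,[-1.1,3.5,0],0],
  [0.7,[-1.1,3.5,0],0],
])

```text
clock: 0.52
eef_pos: [340.3, 399.3, 205.2]
eef_rot: [-3.141, 0.0, 1.208]
wrist_force: [0.9, 1.1, -0.4]
finger_gap: 66.2
```

>>> arm_command([
  [0.7,[-1.1,3.5,0],0],
  [0.7,[-1.1,3.5,0],0],
  [0.7,[-1.1,3.5,0],0],
  [0.7,[-1.1,3.5,0],0],
  [0.7,[-1.1,3.5,0],0],
])

```text
clock: 0.93
eef_pos: [484.5, 285.7, 205.2]
eef_rot: [-3.141, 0.0, 1.208]
wrist_force: [0.8, 0.6, -0.9]
finger_gap: 65.9
```

>>> arm_command([
  [0.7,[0,0,0],-0.12],
  [0.7,[0,0,0],-0.12],
  [0.7,[0,0,0],-0.12],
  [0.7,[0,0,0],0],
  [0.7,[0,0,0],0],
])

```text
clock: 1.35
eef_pos: [483.3, 287.1, 205.2]
eef_rot: [-3.141, 0.0, 1.564]
wrist_force: [-1.2, 0.2, 0.5]
finger_gap: 65.7
```

```bash
cat >> h.py <<'E'
from scipy.spatial.transform import Rotation as Ro
def shot(name):
    s=manip.read_state(); p,d=manip.camera('wrist')
    cv2.imwrite(f'pics/{name}.png',p[:,:,::-1]); np.savez(name+'.npz',d=d,pos=s['eef_pos'],rot=s['eef_rot'])
    return s
def wcam(name):
    f=np.load(name+'.npz'); T=np.eye(4); T[:3,:3]=Ro.from_euler('xyz',f['rot']).as_matrix(); T[:3,3]=f['pos']
    c=manip.calibration('wrist'); return T@c['tool_from_camera'],c,f['d']
def wray(name,u,v,h):
    T,c,d=wcam(name); r=T[:3,:3]@np.array([(u-c['cx'])/c['fx'],(v-c['cy'])/c['fy'],1]); o=T[:3,3]
    return o+r*(h-o[2])/r[2]
def wpt(name,u,v):
    T,c,d=wcam(name); z=d[int(v),int(u)]; return T[:3,:3]@np.array([(u-c['cx'])/c['fx']*z,(v-c['cy'])/c['fy']*z,z])+T[:3,3]
def tri(obs):
    A=np.zeros((3,3));b=np.zeros(3)
    for n,u,v in obs:
        T,c,d=wcam(n); r=T[:3,:3]@np.array([(u-c['cx'])/c['fx'],(v-c['cy'])/c['fy'],1]); r/=np.linalg.norm(r); P=np.eye(3)-np.outer(r,r); A+=P; b+=P@T[:3,3]
    return np.linalg.solve(A,b)
E
python3 - <<'E'
from h import *
s=shot('w1'); print(s['clock'],s['eef_pos'],s['eef_rot'])
E
```

```text
1.35 [483.27280602 287.10509362 205.19246971] [-3.14116272e+00  2.14525524e-04  1.56420491e+00]
```

View pics/w1.png

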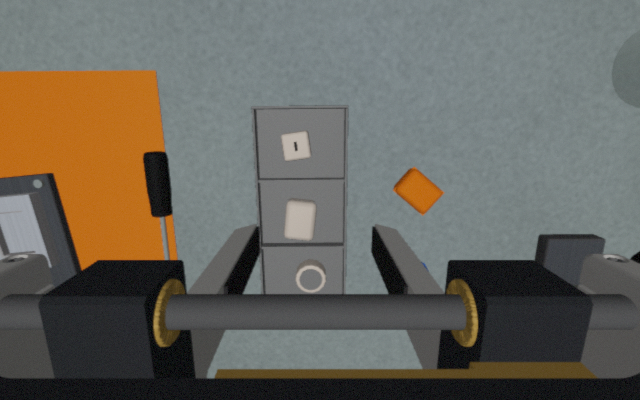

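>>> arm_command([
  [0.6,[-1.0,2.5,2],0],
  [0.6,[-1.0,2.0,2],0],
  [0.6,[0,0,2],0],
  [0.6,[0,0,0],0],
  [0.6,[0,0,0],0],
])

```text
clock: 1.82
eef_pos: [527.8, 267.0, 145.1]
eef_rot: [-3.14, 0.001, 1.566]
wrist_force: [-0.6, 0.9, 0.2]
finger_gap: 56.5
```

Run:
```python
from h import *
s=shot('w2'); print(s['clock'],s['eef_pos'],s['eef_rot'])
for n,b in (('w1',(240,90,370,270)),('w2',(220,50,400,250))):
    a=cv2.imread(f'pics/{n}.png')[b[1]:b[3],b[0]:b[2]]; f=600/a.shape[0] if n=='w2' else 600/a.shape[0]
    print(n,f); cv2.imwrite(f'pics/{n}c.png',cv2.resize(a,None,fx=3,fy=3,interpolation=2))
```

```text
1.8167 [527.79392908 267.0257432  145.07872392] [-3.13983039e+00  6.75803675e-04  1.56574944e+00]
w1 3.3333333333333335
w2 3.0
```

View pics/w1c.png

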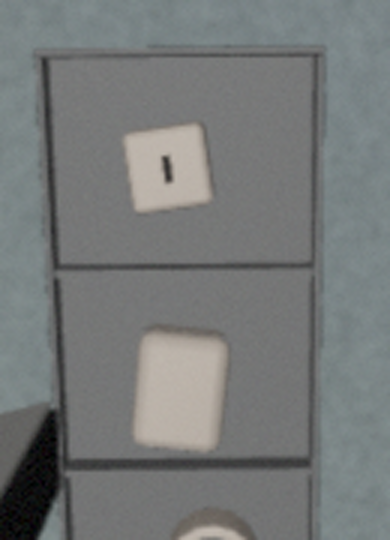

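View pics/w2c.png

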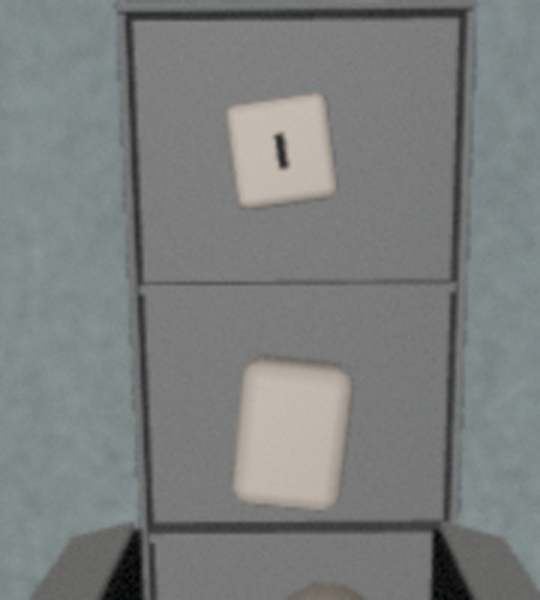

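The close crop confirms a plain oblong white case in the middle compartment, at about (300,220) in w1 and (317,195) in w2. The charger sits above it and the puck below.

Run:
```python
from h import *
a=np.array([(145,337),(227,342),(216,450),(133,443)])/3+[240,90]
b=np.array([(246,365),(350,373),(337,507),(235,498)])/3+[220,50]
P=[]
for i in range(4):
    x=tri([('w1',*a[i]),('w2',*b[i])]);P.append(x);print(x.round(1))
ma,mb=a.mean(0),b.mean(0)
print('tri c',tri([('w1',*ma),('w2',*mb)]).round(1),'depth',wpt('w1',*ma).round(1),wpt('w2',*mb).round(1))
for n,q in(('w1',a),('w2',b)):
    w=np.array([wray(n,*p,25) for p in q]);print(n,w[:,:2].round(1).tolist(),w.mean(0).round(1)); e=(w[3]+w[2]-w[0]-w[1]);print(np.arctan2(e[1],e[0]),np.linalg.norm(e)/2, np.linalg.norm(w[1]+w[2]-w[0]-w[3])/2)
s=manip.camera('scene')[0]
```

```text
[506.3 255.9  22.4]
[508.8 287.9  22.1]
[550.4 283.6  29.3]
[547.8 251.3  28. ]
tri c [528.4 269.7  24.9] depth [528.4 269.8  25.1] [528.2 269.5  25.1]
w1 [[506.0, 256.7], [508.2, 288.0], [552.0, 283.4], [548.8, 250.9]] [528.7 269.8  25. ]
-0.11963673968364322 43.6332634492067 32.002861270613714
w2 [[505.6, 255.3], [508.3, 287.7], [551.9, 283.9], [548.7, 251.2]] [528.6 269.5  25. ]
-0.09076942710531416 43.46927485830689 32.6743496708577
```

>>> arm_command([
  [0.6,[0.26,0.06,3],0.085],
  [0.6,[0,0,3],0],
  [0.6,[0,0,3],0],
  [0.6,[0,0,2.2],0],
  [0.6,[0,0,0],0],
])

```text
clock: 2.33
eef_pos: [527.2, 269.4, 30.7]
eef_rot: [-3.138, 0.002, 1.483]
wrist_force: [-0.4, -0.9, -0.5]
finger_gap: 56.5
```

>>> arm_command([
  [0.6,[0,0,1.0],0],
  [0.6,[0,0,0.8],0],
  [0.6,[0,0,0],0],
  [0.2,[0,0,0],0],
  [0.2,[0,0,0],0],
], force=20)

```text
clock: 2.75
eef_pos: [529.4, 269.9, 16.5]
eef_rot: [3.14, -0.001, 1.483]
wrist_force: [-0.2, 0.4, 0.2]
finger_gap: 46.5
```

>>> arm_command([
  [0.2,[0,0,0],0],
  [0.2,[0,0,0],0],
  [0.2,[0,0,0],0],
])

```text
clock: 3.0
eef_pos: [529.3, 269.7, 16.2]
eef_rot: [3.141, -0.0, 1.483]
wrist_force: [-1.7, -0.6, 6.3]
finger_gap: 35.5
```

>>> arm_command([
  [0.2,[0,0,-1.5],0],
  [0.2,[0,0,-3.5],0],
  [0.2,[0,0,-3.5],0],
  [0.2,[0,0,-3.5],0],
  [0.2,[-2,-0.7,-3],0],
])

```text
clock: 3.42
eef_pos: [520.7, 251.9, 167.8]
eef_rot: [3.14, -0.001, 1.484]
wrist_force: [0.4, -1.1, -0.5]
finger_gap: 35.5
```

>>> arm_command([
  [0.2,[-3,-1,-2],0],
  [0.2,[-3.5,-1.2,0],0],
  [0.2,[-3.5,-1.2,0],0],
  [0.2,[-3.5,-1.2,0],0],
  [0.2,[-3.5,-1.2,0],0],
])

```text
clock: 3.83
eef_pos: [446.4, 84.8, 185.5]
eef_rot: [3.141, -0.0, 1.483]
wrist_force: [0.2, -0.8, -0.2]
finger_gap: 36.0
```

>>> arm_command([
  [0.2,[-2.5,-0.6,0],0],
  [0.2,[0,0,0],0],
  [0.2,[0,0,0],0],
])

```text
clock: 4.08
eef_pos: [439.3, 60.9, 185.8]
eef_rot: [3.141, -0.0, 1.481]
wrist_force: [1.4, -0.0, 0.2]
finger_gap: 35.6
```

Run:
```python
from h import *
s=shot('w3'); print(s['clock'],s['eef_pos'],s['eef_rot'],s['finger_gap'])
```

```text
4.0833 [439.2952888   60.93019383 185.84902365] [ 3.14075620e+00 -2.30410413e-04  1.48075422e+00] 35.556679434598536
```

View pics/w3.png

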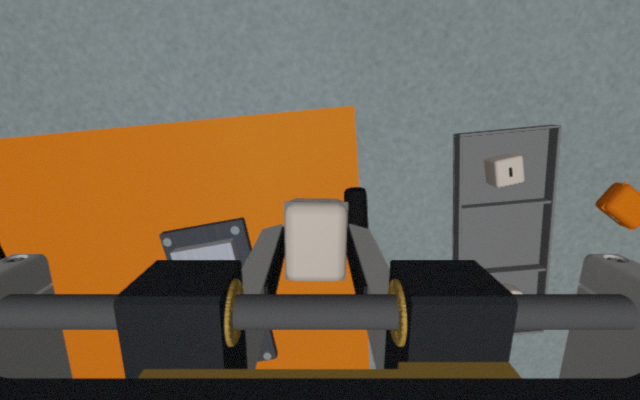

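>>> arm_command([
  [0.2,[1,3,-1],0],
  [0.2,[1,3,-1],0],
  [0.2,[0,1,0],0],
  [0.2,[0,0,0],0],
  [0.2,[0,0,0],0],
])

```text
clock: 4.55
eef_pos: [510.6, 76.3, 204.6]
eef_rot: [-3.14, 0.0, 1.484]
wrist_force: [-0.3, -0.7, -1.2]
finger_gap: 35.8
```

Run:
```python
from h import *
s=shot('w4'); print(s['clock'],s['eef_pos'],s['eef_rot'],s['finger_gap'])
a=cv2.imread('pics/w4.png')[90:270,100:360]
cv2.imwrite('pics/w4c.png',cv2.resize(a,None,fx=3,fy=3,interpolation=2))
```

```text
4.55 [510.6179913   76.31443631 204.56784687] [-3.13994680e+00  1.91694647e-04  1.48407137e+00] 35.81162050461405
```

View pics/w4c.png

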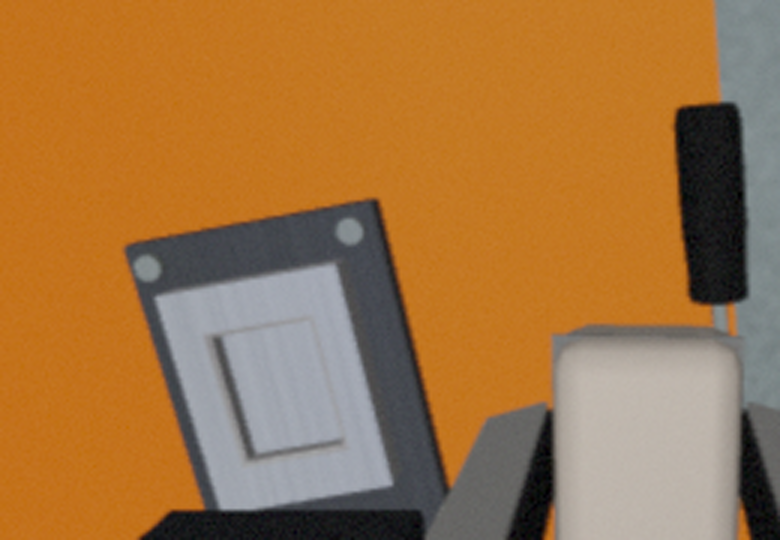

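>>> arm_command([
  [0.2,[3,0,0],0],
  [0.2,[3,0,0],0],
  [0.2,[0,0,0],0],
  [0.2,[0,0,0],0],
])

```text
clock: 4.93
eef_pos: [515.2, 136.4, 205.3]
eef_rot: [-3.141, 0.0, 1.485]
wrist_force: [0.2, -0.5, -1.4]
finger_gap: 35.5
```

Run:
```python
from h import *
s=shot('w5'); print(s['clock'],s['eef_pos'],s['eef_rot'],s['finger_gap'])
a=cv2.imread('pics/w5.png')[90:270,40:300]
cv2.imwrite('pics/w5c.png',cv2.resize(a,None,fx=3,fy=3,interpolation=2))
```

```text
4.9333 [515.24219671 136.35935546 205.26017742] [-3.14108709e+00  1.63736129e-04  1.48541750e+00] 35.50760498408219
```

View pics/w5c.png

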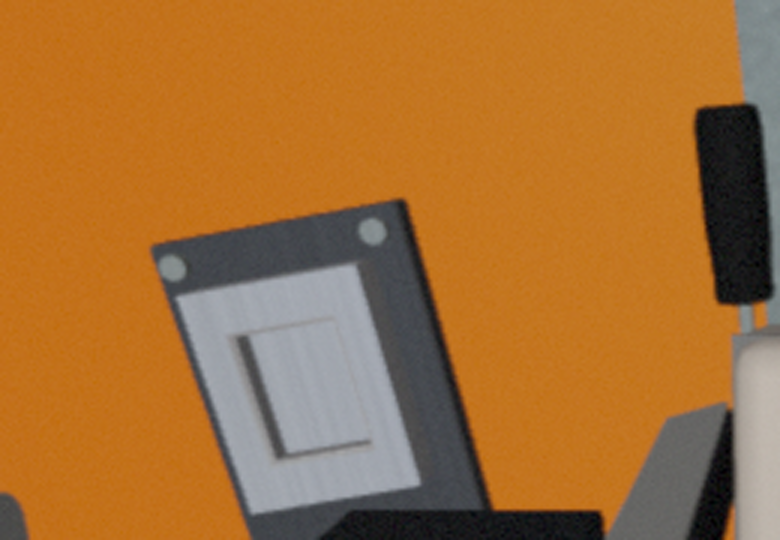

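Run:
```python
from h import *
pa=np.array([(207,336),(312,318),(346,440),(247,461)])/3+[100,90]
pb=np.array([(230,336),(338,317),(372,441),(277,461)])/3+[40,90]
ba=np.array([(155,295),(338,263),(392,486),(216,513)])/3+[100,90]
bb=np.array([(177,295),(357,262),(421,486),(252,514)])/3+[40,90]
for nm,a,b in(('pocket',pa,pb),('block',ba,bb)):
    for i in range(4): print(nm,tri([('w4',*a[i]),('w5',*b[i])]).round(1))
    print('c',tri([('w4',*a.mean(0)),('w5',*b.mean(0))]).round(1))
    for n,q in(('w4',a),('w5',b)):
        w=np.array([wray(n,*p,26) for p in q]);print(n,w[:,:2].round(1).tolist(),w.mean(0).round(1)); e=(w[3]+w[2]-w[0]-w[1]);f=w[1]+w[2]-w[0]-w[3];print('yaw',np.arctan2(e[1],e[0]).round(3),np.arctan2(-f[0],f[1]).round(3),np.linalg.norm(e)/2, np.linalg.norm(f)/2)
print('depth floor',wpt('w4',192,220).round(1),'rim',wpt('w4',158,200).round(1))
```

```text
pocket [518.3 -91.6  24.8]
pocket [516.4 -53.9  15.6]
pocket [564.1 -45.   26.4]
pocket [571.7 -88.3  19.2]
c [542.3 -69.7  21.6]
w4 [[518.0, -91.0], [514.5, -50.1], [563.9, -45.1], [569.2, -85.1]] [541.4 -67.8  26. ]
yaw 0.108 0.108 50.644256192367834 40.697892175267995
w5 [[518.1, -90.8], [514.3, -48.4], [564.5, -45.2], [569.5, -84.0]] [541.6 -67.1  26. ]
yaw 0.097 0.109 51.051563283026596 40.85927146495433
block [ 501.  -108.7   23.7]
block [494.2 -36.6  26.8]
block [585.7 -30.9  23.3]
block [ 597.3 -110.3    8.9]
c [542.6 -71.   21. ]
w4 [[500.6, -107.4], [494.5, -36.9], [584.5, -30.0], [589.9, -101.4]] [542.4 -68.9  26. ]
yaw 0.072 0.08 89.89516947468526 71.14056982955005
w5 [[500.7, -107.1], [494.1, -37.0], [584.7, -29.6], [590.8, -98.9]] [542.6 -68.1  26. ]
yaw 0.086 0.091 90.71063820119805 69.92232469584863
depth floor [544.8 -73.7  14. ] rim [ 514.6 -103.1   25.8]
```

>>> arm_command([
  [0.2,[-3.3,1.4,0.5],0],
  [0.2,[-3.3,1.4,0.5],0],
  [0.2,[-3.3,1.4,1],0],
  [0.2,[-3.3,1.4,1],0],
  [0.2,[-3.3,1.4,1],0],
])

```text
clock: 5.4
eef_pos: [571.0, -37.9, 165.3]
eef_rot: [3.141, 0.0, 1.482]
wrist_force: [-0.1, 0.4, 0.1]
finger_gap: 36.2
```

>>> arm_command([
  [0.2,[-3.3,1.2,1],0],
  [0.2,[0,0,0],-0.086],
  [0.2,[0,0,0],-0.086],
  [0.2,[0,0,0],0],
  [0.2,[0,0,0],0],
])

```text
clock: 5.82
eef_pos: [580.0, -69.8, 155.6]
eef_rot: [-3.142, 0.0, 1.652]
wrist_force: [-1.0, 0.1, -0.4]
finger_gap: 35.5
```

Run:
```python
from h import *
s=shot('w6'); print(s['clock'],s['eef_pos'],s['eef_rot'],s['finger_gap'])
a=cv2.imread('pics/w6.png')[90:290,220:440]
cv2.imwrite('pics/w6c.png',cv2.resize(a,None,fx=3,fy=3,interpolation=2))
print(ray('top',339.5,217,26),ray('top',339.5,217,16))
```

```text
5.8167 [579.96896536 -69.79530139 155.57461557] [-3.14153639e+00  9.42032167e-05  1.65164359e+00] 35.45042305497093
[542.39222433 -72.4921783   26.        ] [542.87903971 -73.14404098  16.        ]
```

View pics/w6c.png

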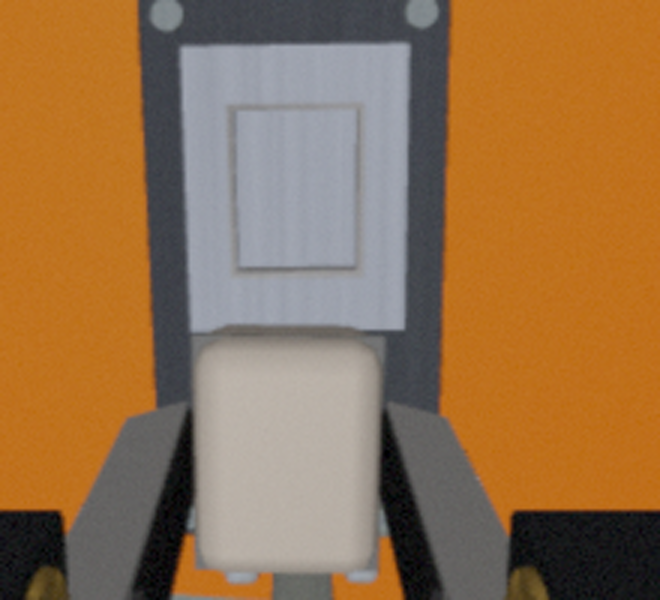

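Run:
```python
from h import *
o=[220,90]
for nm,a in(('pocket',[(226,104),(364,103),(361,272),(232,273)]),('block',[(180,45),(410,42),(405,330),(189,332)])):
    q=np.array(a)/3+o
    w=np.array([wray('w6',*p,26) for p in q]);print(w[:,:2].round(1).tolist(),w.mean(0).round(1)); e=(w[3]+w[2]-w[0]-w[1]);f=w[1]+w[2]-w[0]-w[3];print('yaw',np.arctan2(e[1],e[0]).round(3),np.arctan2(-f[0],f[1]).round(3),np.linalg.norm(e)/2, np.linalg.norm(f)/2)
# held case top flat corners at z= 155.6-13+22
h=155.6-13+22
q=np.array([(203,342),(375,342),(376,568),(198,568)])/3+o
w=np.array([wray('w6',*p,h) for p in q]);print('case',w.round(1).tolist(),w.mean(0),'depth',wpt('w6',315,240))
s=manip.read_state();R=Ro.from_euler('xyz',s['eef_rot']).as_matrix()
print((R.T@(w-s['eef_pos']).T).T.round(1), (R.T@(w.mean(0)-s['eef_pos'])))
```

```text
[[517.2, -92.8], [513.5, -50.2], [566.4, -45.9], [570.1, -87.3]] [541.8 -69.   26. ]
yaw 0.092 0.088 53.15769037264712 42.17319237525529
[[500.8, -107.9], [494.3, -38.0], [584.4, -29.6], [590.8, -100.0]] [542.6 -68.9  26. ]
yaw 0.09 0.092 90.46798006155242 70.46293551554983
case [[556.7, -86.0, 164.6], [554.2, -55.1, 164.6], [598.7, -50.3, 164.6], [601.5, -84.3, 164.6]] [577.79893462 -68.92162105 164.6       ] depth [576.41840094 -69.58887459 164.04735264]
[[-14.6 -24.6  -8.9]
 [ 16.5 -24.6  -8.9]
 [ 17.6  20.2  -8.9]
 [-16.5  20.2  -8.9]] [ 0.73964793 -2.2189938  -8.93003816]
```

Run:
```python
from h import *
s=np.load('w6.npz');R=Ro.from_euler('xyz',s['rot']).as_matrix()
for u in (305,320):
  for v in list(range(196,206))+list(range(272,284)):
    p=R.T@(wpt('w6',u,v)-s['pos']); print(u,v,p.round(1))
p=cv2.imread('pics/w6.png')
print(p[194:210,312].tolist()); print(p[270:286,312].tolist())
print('depth nest',[ (v,wpt('w6',240+80,v).round(1).tolist()) for v in range(118,186,3)])
```

```text
305 196 [ -9.4   4.1 131.5]
305 197 [ -9.4   4.8 130. ]
305 198 [ -5.4 -24.    6.6]
305 199 [ -5.3 -24.    4.2]
305 200 [ -5.3 -23.6   3.3]
305 201 [ -5.2 -23.8   0.4]
305 202 [ -5.2 -23.5  -0.8]
305 203 [ -5.1 -23.5  -3. ]
305 204 [ -5.1 -23.2  -4.2]
305 205 [ -5.1 -22.7  -4.6]
305 272 [-5.3 16.2 -7.9]
305 273 [-5.3 16.9 -7.8]
305 274 [-5.3 17.4 -8. ]
305 275 [-5.3 17.8 -8.6]
305 276 [-5.3 18.8 -7.8]
305 277 [-5.3 19.1 -8.5]
305 278 [-5.3 20.3 -7.4]
305 279 [-5.3 21.  -7.2]
305 280 [-5.3 22.1 -6.5]
305 281 [-8.  63.7 70.8]
305 282 [-8.  64.7 70.9]
305 283 [-8.  65.8 71.1]
320 196 [  5.3   3.7 129.8]
320 197 [  5.3   4.7 129.6]
320 198 [  5.4   5.9 130.5]
320 199 [  3.4 -23.8   5.2]
320 200 [  3.4 -23.9   2.1]
320 201 [  3.3 -23.9  -0.2]
320 202 [  3.3 -23.5  -0.8]
320 203 [  3.3 -23.6  -3.5]
320 204 [  3.3 -23.1  -3.9]
320 205 [  3.3 -22.9  -5.2]
320 272 [ 3.4 16.1 -8.2]
320 273 [ 3.4 16.9 -7.9]
320 274 [ 3.4 17.  -8.9]
320 275 [ 3.4 17.6 -8.9]
320 276 [ 3.4 19.1 -7.3]
320 277 [ 3.4 19.2 -8.3]
320 278 [ 3.4 19.7 -8.5]
320 279 [ 3.4 20.9 -7.5]
320 280 [ 3.4 21.8 -6.9]
320 281 [ 4.4 5
[... 570 characters left out ...]
9, 98], [93, 99, 98]]
depth nest [(118, [509.4, -70.4, 24.7]), (121, [512.1, -70.2, 26.5]), (124, [514.8, -70.0, 25.6]), (127, [517.7, -69.6, 15.8]), (130, [520.5, -69.3, 15.0]), (133, [523.3, -69.1, 15.3]), (136, [526.2, -68.9, 15.0]), (139, [528.9, -68.6, 16.8]), (142, [531.9, -68.4, 15.8]), (145, [534.8, -68.1, 14.7]), (148, [537.6, -67.9, 15.8]), (151, [540.6, -67.6, 15.2]), (154, [543.5, -67.4, 14.8]), (157, [546.3, -67.2, 16.4]), (160, [549.3, -66.9, 15.5]), (163, [552.3, -66.7, 15.3]), (166, [555.1, -66.4, 16.3]), (169, [558.2, -66.2, 15.6]), (172, [561.3, -65.9, 15.2]), (175, [564.3, -65.6, 15.1]), (178, [567.3, -65.4, 15.3]), (181, [568.7, -65.4, 24.0]), (184, [571.6, -65.2, 24.6])]
```

>>> arm_command([
  [0.2,[0.4,-2.0,2],-0.01],
  [0.2,[0,-1.7,2],0],
  [0.2,[0,0,3],0],
  [0.2,[0,0,3],0],
  [0.2,[0,0,0],0],
])

```text
clock: 6.28
eef_pos: [540.3, -67.9, 51.0]
eef_rot: [-3.135, -0.002, 1.663]
wrist_force: [-0.7, 0.2, -1.3]
finger_gap: 35.5
```

>>> arm_command([
  [0.2,[0,0,0],0],
  [0.2,[0,0,0],0],
])

```text
clock: 6.45
eef_pos: [544.1, -68.6, 57.2]
eef_rot: [3.14, 0.001, 1.664]
wrist_force: [-0.4, 0.1, -1.9]
finger_gap: 35.2
```

Run:
```python
from h import *
s=shot('w7'); print(s['clock'],s['eef_pos'],s['eef_rot'],s['finger_gap'])
a=cv2.imread('pics/w7.png')[150:350,200:440]
cv2.imwrite('pics/w7c.png',cv2.resize(a,None,fx=3,fy=3,interpolation=2))
```

```text
6.45 [544.07776435 -68.5506421   57.22868148] [3.13974699e+00 5.99636316e-04 1.66431560e+00] 35.22972886175039
```

View pics/w7c.png

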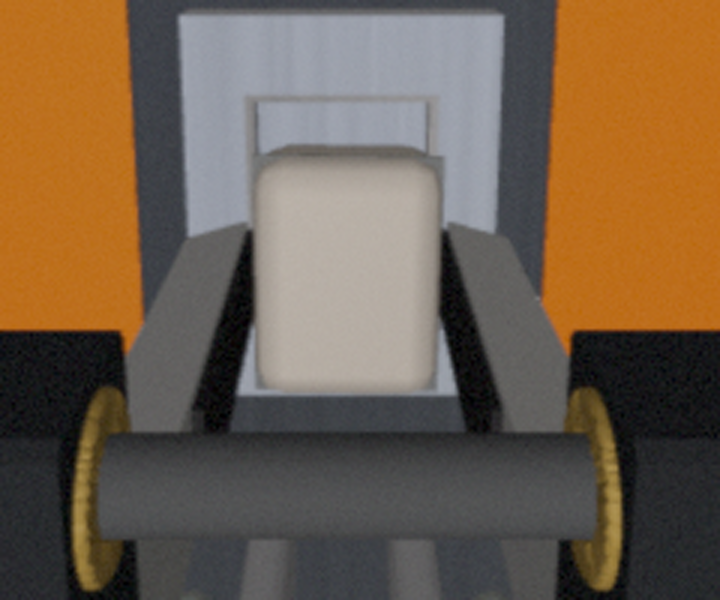

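>>> arm_command([
  [0.2,[0,0,0],0],
  [0.2,[0,0,0],0],
  [0.2,[0,0,0],0],
])

```text
clock: 6.75
eef_pos: [543.6, -68.5, 56.3]
eef_rot: [3.14, 0.0, 1.665]
wrist_force: [-0.3, 0.7, -1.0]
finger_gap: 35.7
```

Run:
```python
from h import *
s=shot('w8'); print(s['clock'],s['eef_pos'],s['eef_rot'],s['finger_gap'])
im=cv2.imread('pics/w8.png')
cv2.imwrite('pics/w8c.png',cv2.resize(im[150:290,250:380],None,fx=5,fy=5,interpolation=2)[:600])
```

```text
6.75 [543.59429705 -68.54151658  56.29119107] [3.14037971e+00 3.76301379e-04 1.66489308e+00] 35.71740869874801
```

View pics/w8c.png

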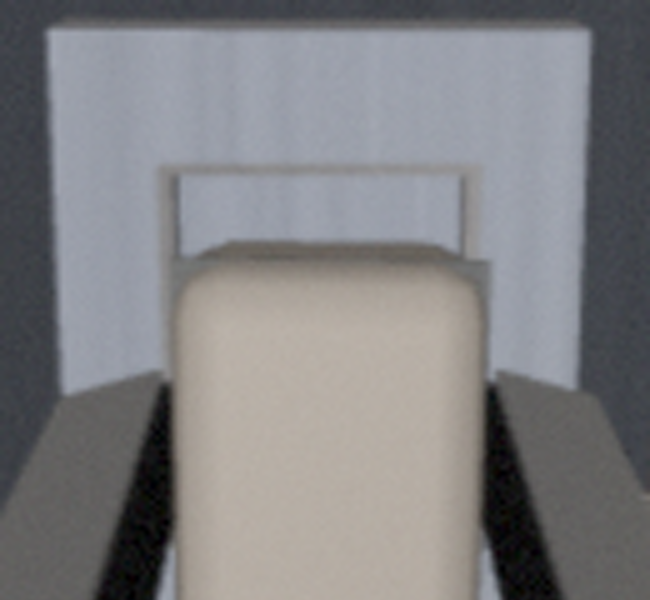

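Run:
```python
from h import *
s=np.load('w8.npz');R=Ro.from_euler('xyz',s['rot']).as_matrix()
t=lambda u,v,h: (R.T@(wray('w8',250+u/5,150+v/5,h)-s['pos'])).round(2)
for l,r,v in((158,485,165),(48,590,30),(55,585,250)): print(t(l,v,26),t(r,v,26),(t(l,v,26)+t(r,v,26))/2)
print('case',t(175,400,61),t(484,400,61))
print('front edge pocket world',wray('w8',250+320/5,150+165/5,26),'block front',wray('w8',250+319/5,150+30/5,26))
d=s['d']
print([ (v,(R.T@(wpt('w8',314,v)-s['pos'])).round(1).tolist()) for v in range(196,212)])
print('edge', [(v,(R.T@(wpt('w8',314,v)-s['pos'])).round(1).tolist()) for v in range(152,190,2)])
```

```text
[-21.46 -28.45  30.26] [ 21.52 -28.45  30.25] [ 3.0000e-02 -2.8450e+01  3.0255e+01]
[-35.2  -46.15  30.25] [ 34.63 -46.15  30.22] [ -0.285 -46.15   30.235]
[-35.45 -16.93  30.28] [ 35.1  -16.94  30.26] [ -0.175 -16.935  30.27 ]
case [-16.51  -8.1   -4.71] [18.53 -8.1  -4.73]
front edge pocket world [515.32342647 -71.38961732  26.        ] block front [497.71343363 -73.1660831   26.        ]
[(196, [-0.2, -17.2, 41.0]), (197, [-0.2, -16.2, 42.0]), (198, [-0.1, -23.9, 7.3]), (199, [-0.1, -23.6, 5.8]), (200, [-0.1, -23.7, 3.0]), (201, [-0.1, -24.0, -0.4]), (202, [-0.1, -23.8, -2.1]), (203, [-0.1, -23.6, -3.6]), (204, [-0.1, -23.3, -4.5]), (205, [-0.1, -22.9, -5.4]), (206, [-0.1, -22.4, -5.4]), (207, [-0.1, -21.9, -6.0]), (208, [-0.0, -21.8, -7.4]), (209, [-0.0, -21.3, -7.7]), (210, [-0.1, -20.4, -6.7]), (211, [-0.0, -20.1, -7.7])]
edge [(152, [-0.2, -47.3, 44.8]), (154, [-0.2, -46.4, 40.8]), (156, [-0.2, -46.0, 31.9]), (158, [-0.2, -44.7, 31.3]), (160, [-0.2, -43.6, 29.6]), (162, [-0.2, -42.3, 30.2]), (164, [-0.2, -40.9, 30.6]), (166, [-0.2, -39.7, 29.7]), (168, [-0.2, -38.4, 29.8]), (170, [-0.2, -36.9, 31.1]), (172, [-0.2, -35.8, 29.7]), (174, [-0.2, -34.5, 29.8]), (176, [-0.2, -32.9, 31.2]), (178, [-0.2, -31.5, 32.0]), (180, [-0.2, -30.3, 31.3]), (182, [-0.2, -29.0, 31.0]), (184, [-0.2, -27.4, 32.1]), (186, [-0.2, -23.9, 42.7]), (188, [-0.2, -22.9, 40.7])]
```

>>> arm_command([
  [0.2,[-0.09,-0.13,0.6],0],
  [0.2,[0,0,0.6],0],
  [0.2,[0,0,0.2],0],
  [0.2,[0,0,0],0],
  [0.2,[0,0,0],0],
])

```text
clock: 7.22
eef_pos: [541.9, -69.5, 41.1]
eef_rot: [-3.141, -0.0, 1.665]
wrist_force: [0.1, 0.8, -0.9]
finger_gap: 35.7
```

>>> arm_command([
  [0.2,[0,0,0.2],0],
  [0.2,[0,0,0.2],0],
  [0.2,[0,0,0.2],0],
  [0.2,[0,0,0],0],
  [0.2,[0,0,0],0],
])

```text
clock: 7.63
eef_pos: [542.0, -69.5, 35.3]
eef_rot: [-3.141, -0.0, 1.665]
wrist_force: [-0.6, -0.5, -0.4]
finger_gap: 35.6
```

>>> arm_command([
  [0.2,[0,0,0.2],0],
  [0.2,[0,0,0.2],0],
  [0.2,[0,0,0.1],0],
  [0.2,[0,0,0],0],
  [0.2,[0,0,0],0],
])

```text
clock: 8.05
eef_pos: [542.0, -69.5, 30.4]
eef_rot: [-3.141, -0.0, 1.665]
wrist_force: [0.1, 0.3, -1.2]
finger_gap: 35.5
```

>>> arm_command([
  [0.2,[0,0,0.1],0],
  [0.2,[0,0,0.05],0],
  [0.2,[0,0,0],0],
  [0.2,[0,0,0],0],
])

```text
clock: 8.38
eef_pos: [542.1, -69.5, 29.2]
eef_rot: [3.141, 0.0, 1.665]
wrist_force: [-1.6, -0.3, 3.9]
finger_gap: 35.9
```

>>> arm_command([
  [0.55,[0,0,0],0],
  [0.55,[0,0,0],0],
  [0.55,[0,0,0],0],
  [0.55,[0,0,-0.5],0],
  [0.55,[0,0,-2],0],
])

```text
clock: 8.8
eef_pos: [540.5, -69.3, 52.0]
eef_rot: [-3.137, -0.001, 1.665]
wrist_force: [-0.2, 0.1, 0.2]
finger_gap: 51.6
```

>>> arm_command([
  [0.55,[0,0,-3],0],
  [0.55,[0,0.5,-3.5],0],
  [0.55,[0,1.5,-3.5],0],
  [0.55,[0,1.5,0],0],
  [0.55,[0,0,0],0],
])

```text
clock: 9.22
eef_pos: [579.0, -66.2, 156.2]
eef_rot: [3.137, 0.001, 1.665]
wrist_force: [-0.9, 0.1, -1.0]
finger_gap: 51.5
```

Run:
```python
from h import *
s=shot('w9'); print(s['clock'],s['eef_pos'],s['eef_rot'],s['finger_gap'])
im=cv2.imread('pics/w9.png')
cv2.imwrite('pics/w9c.png',cv2.resize(im[80:280,200:440],None,fx=3,fy=3,interpolation=2)[:600])
```

```text
9.2167 [579.03674505 -66.16902822 156.23502639] [3.13720624e+00 1.11461516e-03 1.66527594e+00] 51.542626153381796
```

View pics/w9c.png

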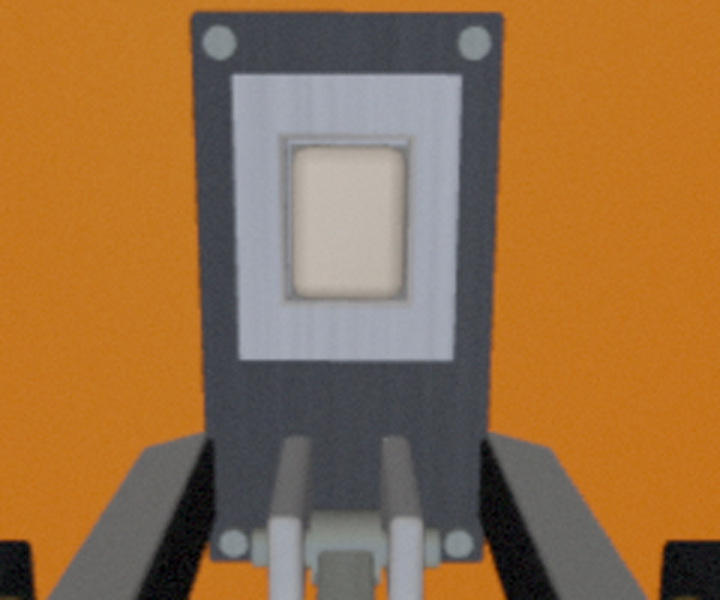

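>>> arm_command([
  [0.5,[0,-1,-3],0.12],
  [0.5,[0,0,-3],0.12],
  [0.5,[0,0,-3.5],0.12],
  [0.5,[0,0,0],0.12],
  [0.5,[0,0,0],0.12],
])

```text
clock: 9.68
eef_pos: [566.5, -67.3, 249.9]
eef_rot: [3.14, -0.0, 1.059]
wrist_force: [-0.2, -0.3, -1.1]
finger_gap: 47.2
```

>>> arm_command([
  [0.5,[0,0,0],0.12],
  [0.5,[0,0,0],0.12],
  [0.5,[0,0,0],0.12],
  [0.5,[0,0,0],0.12],
  [0.5,[0,0,0],0.12],
])

```text
clock: 10.1
eef_pos: [565.9, -67.2, 247.6]
eef_rot: [-3.14, 0.002, 0.459]
wrist_force: [-0.5, 0.6, 0.6]
finger_gap: 47.0
```

>>> arm_command([
  [0.5,[0,0,0],0.12],
  [0.5,[0,0,0],0.12],
  [0.5,[0,0,0],0.12],
  [0.5,[0,0,0],0.014],
  [0.5,[0,0,0],0],
])

```text
clock: 10.52
eef_pos: [566.2, -67.2, 248.1]
eef_rot: [-3.141, 0.002, 0.093]
wrist_force: [-0.4, 0.3, -0.2]
finger_gap: 47.5
```

Run:
```python
from h import *
print(np.median([wpt('w9',200+u/3,80+v/3)[2] for u in range(310,390,8) for v in range(160,280,8)]),
 wpt('w9',200+310/3,80+170/3),wpt('w9',200+390/3,80+170/3),wpt('w9',200+310/3,80+280/3),wpt('w9',200+390/3,80+280/3))
q=np.array([(292,148),(404,149),(403,296),(294,297)])/3+[200,80]
w=np.array([wray('w9',*p,38) for p in q]);print(w.mean(0))
q=np.array([(282,135),(410,135),(409,302),(287,302)])/3+[200,80]
w=np.array([wray('w9',*p,26) for p in q]);print(w.mean(0))
s=shot('w10'); print(s['clock'],s['eef_pos'],s['eef_rot'],s['finger_gap'],s['joints'])
```

```text
37.53881861088158 [526.95676256 -82.76624763  37.11268399] [524.66343828 -58.76598879  37.39647657] [560.20790979 -79.87520639  38.02732278] [558.09014864 -55.19460355  36.66563221]
[541.88332942 -69.75589125  38.        ]
[542.07545853 -70.11583779  26.        ]
10.5167 [566.22857873 -67.18935804 248.05597337] [-3.14115600e+00  1.67422008e-03  9.33815656e-02] 47.457783909678724 [-1.82324028e-01  3.18094229e-01  1.39838313e+00 -3.59754895e-05
  1.42684515e+00 -2.75700037e-01]
```

View pics/w10.png

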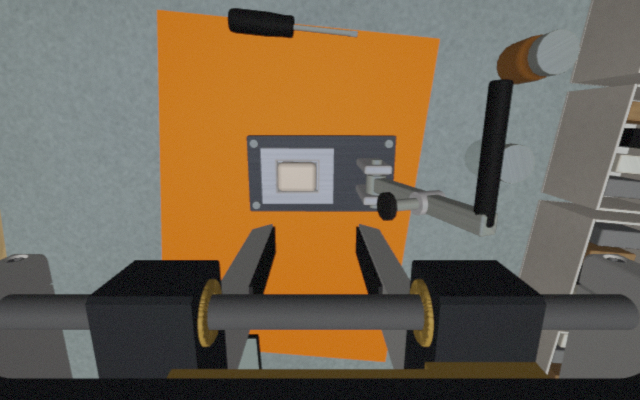

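Run:
```python
from h import *
for u,v in((500,90),(497,110),(493,150),(490,190),(487,210)): print(wpt('w10',u,v).round(1),wray('w10',u,v,214).round(1))
for n,(x,y) in {'end far':(137.9,93),'bar':(137.9,0),'g':(137.9,60)}.items():
    c=np.array([542,-70.]);print(n,c+x*np.array([.996,.091])+y*np.array([-.091,.996]))
```

```text
[669.1  29.2 220.3] [672.4  30.  214. ]
[670.5  17.6 219.2] [673.3  18.  214. ]
[673.7  -6.8 218.8] [676.3  -7.  214. ]
[676.6 -32.4 220.5] [680.3 -33.4 214. ]
[677.9 -46.  219.8] [681.3 -47.4 214. ]
end far [670.8854  35.1769]
bar [679.3484 -57.4511]
g [673.8884   2.3089]
```

>>> arm_command([
  [0.45,[2,-3,-0.5],0],
  [0.45,[2,-3,0],0],
  [0.45,[0,-1,0],0],
  [0.45,[0,0,0],0],
  [0.45,[0,0,0],0],
])

```text
clock: 10.98
eef_pos: [600.0, 6.1, 253.5]
eef_rot: [3.141, 0.001, 0.094]
wrist_force: [0.2, -0.3, -0.7]
finger_gap: 42.5
```

Run:
```python
from h import *
s=shot('w11'); print(s['clock'],s['eef_pos'],s['eef_rot'],s['finger_gap'],s['joints'])
```

```text
10.9833 [599.95738093   6.09907254 253.49547561] [3.14146711e+00 9.39612491e-04 9.40197660e-02] 42.46992822380244 [-5.07561826e-02  3.84047028e-01  1.29809080e+00 -2.61383826e-04
  1.46036650e+00 -1.44747083e-01]
```

View pics/w11.png

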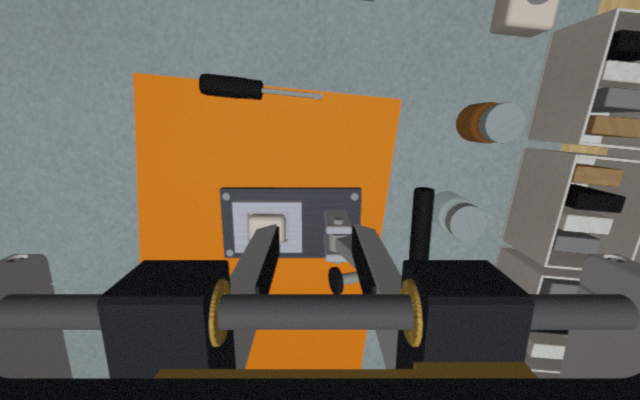

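Run:
```python
from h import *
print(tri([('w10',499.5,82),('w11',424,189)]))
for v in(200,220,240,250):
  print(wpt('w11',422,v).round(1))
```

```text
[672.50847363  35.01818849 211.46422716]
[670.1  28.5 218.5]
[672.3  14.7 219.2]
[674.2   0.7 220.7]
[676.   -7.2 219.2]
```

>>> arm_command([
  [0.45,[2.5,0.3,0],0],
  [0.45,[2.5,0.3,0],0],
  [0.45,[2.3,0.4,0.8],0],
  [0.45,[0,0,0],0],
  [0.45,[0,0,0],0],
])

```text
clock: 11.45
eef_pos: [673.9, 1.3, 244.5]
eef_rot: [-3.141, 0.002, 0.09]
wrist_force: [0.0, 0.3, 0.6]
finger_gap: 42.6
```

Run:
```python
from h import *
s=shot('w12'); print(s['clock'],s['eef_pos'],s['eef_rot'],s['finger_gap'],s['joints'])
```

```text
11.45 [673.8558294    1.32363888 244.52423358] [-3.14142995e+00  2.20777298e-03  9.03110900e-02] 42.558342949428 [-5.23152042e-02  5.69097873e-01  1.05207523e+00 -1.52947812e-04
  1.52262803e+00 -1.42618581e-01]
```

View pics/w12.png

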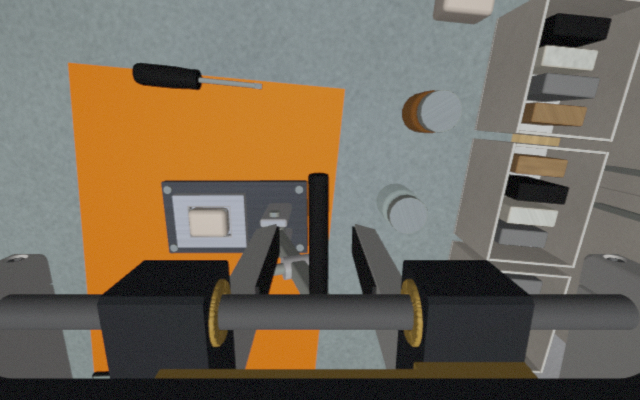

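>>> arm_command([
  [0.45,[0,0,1.5],0],
  [0.45,[0,0,1.7],0],
  [0.45,[0,0,1.7],0],
  [0.45,[0,0,0],0],
  [0.45,[0,0,0],0],
])

```text
clock: 11.92
eef_pos: [673.3, 2.4, 197.7]
eef_rot: [3.142, 0.0, 0.091]
wrist_force: [0.0, 0.3, 1.2]
finger_gap: 42.6
```

>>> arm_command([
  [0.12,[0,0,0],0],
  [0.12,[0,0,0],0],
  [0.12,[0,0,0],0],
  [0.12,[0,0,0],0],
  [0.12,[0,0,0],0],
], force=20)

```text
clock: 12.33
eef_pos: [674.2, 2.9, 197.5]
eef_rot: [3.141, -0.001, 0.091]
wrist_force: [1.8, 0.5, 2.3]
finger_gap: 13.6
```

```bash
python3 -c "
import numpy as np
f=np.arange(0,21)*0.095+1.2416
x=15*np.cos(f);z=-15*np.sin(f)
for i in range(20):print(i+1,round(f[i+1]-1.2416,3),round(x[i+1]-x[i],2),round(z[i+1]-z[i],2), round(x[i+1]-x[0],2),round(z[i+1]-z[0],2))"
```

```text
1 0.095 -1.37 -0.4 -1.37 -0.4
2 0.19 -1.4 -0.26 -2.77 -0.66
3 0.285 -1.42 -0.13 -4.19 -0.79
4 0.38 -1.42 0.0 -5.61 -0.79
5 0.475 -1.42 0.14 -7.03 -0.65
6 0.57 -1.4 0.27 -8.43 -0.37
7 0.665 -1.37 0.41 -9.79 0.03
8 0.76 -1.32 0.53 -11.11 0.57
9 0.855 -1.26 0.66 -12.38 1.22
10 0.95 -1.2 0.77 -13.57 1.99
11 1.045 -1.12 0.88 -14.69 2.88
12 1.14 -1.03 0.98 -15.72 3.86
13 1.235 -0.93 1.08 -16.65 4.94
14 1.33 -0.82 1.16 -17.48 6.1
15 1.425 -0.71 1.23 -18.19 7.33
16 1.52 -0.59 1.3 -18.78 8.63
17 1.615 -0.46 1.35 -19.24 9.98
18 1.71 -0.34 1.38 -19.58 11.36
19 1.805 -0.2 1.41 -19.78 12.77
20 1.9 -0.07 1.42 -19.85 14.19
```

>>> arm_command([
  [0.12,[-1.37,0,-0.4],0],
  [0.12,[-1.4,0,-0.26],0],
  [0.12,[-1.42,0,-0.13],0],
  [0.12,[-1.42,0,0],0],
  [0.12,[0,0,0],0],
], force=35)

```text
clock: 12.75
eef_pos: [617.4, -2.1, 206.4]
eef_rot: [3.142, -0.003, 0.091]
wrist_force: [1.4, 1.9, 5.9]
finger_gap: 12.9
```

>>> arm_command([
  [0.12,[-1.42,0,0.14],0],
  [0.12,[-1.4,0,0.27],0],
  [0.12,[-1.37,0,0.41],0],
  [0.12,[-1.32,0,0.53],0],
  [0.12,[0,0,0],0],
])

```text
clock: 13.17
eef_pos: [562.3, -7.0, 191.4]
eef_rot: [-3.141, 0.001, 0.091]
wrist_force: [0.5, 3.6, 3.2]
finger_gap: 13.0
```

>>> arm_command([
  [0.12,[-1.26,0,0.66],0],
  [0.12,[-1.2,0,0.77],0],
  [0.12,[-1.12,0,0.88],0],
  [0.12,[-1.03,0,0.98],0],
  [0.12,[0,0,0],0],
])

```text
clock: 13.58
eef_pos: [516.6, -11.3, 157.3]
eef_rot: [-3.141, 0.002, 0.091]
wrist_force: [2.6, 3.9, 0.8]
finger_gap: 13.0
```

>>> arm_command([
  [0.12,[-0.93,0,1.08],0],
  [0.12,[-0.82,0,1.16],0],
  [0.12,[-0.71,0,1.23],0],
  [0.12,[0,0,0],0],
  [0.12,[0,0,0],0],
])

```text
clock: 14.0
eef_pos: [493.9, -13.4, 123.9]
eef_rot: [-3.141, -0.0, 0.091]
wrist_force: [2.8, 4.3, 0.4]
finger_gap: 13.1
```

Run:
```python
from h import *
s=shot('w13'); print(s['clock'],s['eef_pos'],s['eef_rot'],s['finger_gap'],s['wrist_force'])
```

```text
14.0 [493.90305833 -13.44239949 123.89187323] [-3.14112381e+00 -2.13462693e-04  9.09229060e-02] 13.08597221299246 [2.77451836 4.3367567  0.35308354]
```

View pics/w13.png

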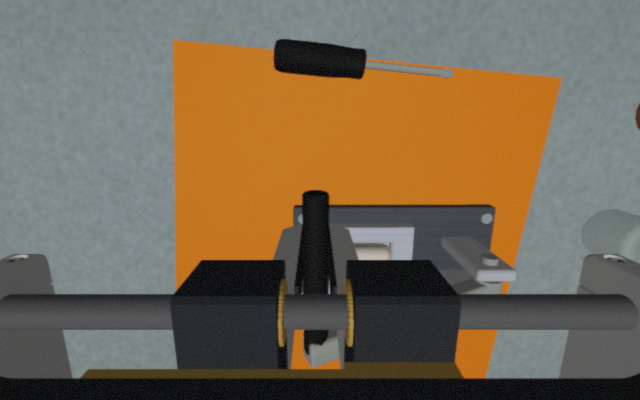

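>>> arm_command([
  [0.12,[-0.59,0,1.3],0],
  [0.12,[-0.46,0,1.35],0],
  [0.12,[-0.34,0,1.38],0],
  [0.12,[0,0,0],0],
  [0.12,[0,0,0],0],
])

```text
clock: 14.47
eef_pos: [480.3, -14.8, 83.6]
eef_rot: [-3.141, -0.001, 0.091]
wrist_force: [3.9, 3.4, 1.3]
finger_gap: 12.7
```

>>> arm_command([
  [0.12,[-0.1,0,0.7],0],
  [0.12,[-0.1,0,0.7],0],
  [0.12,[-0.05,0,0.4],0],
  [0.12,[0,0,0.3],0],
  [0.12,[0,0,0],0],
])

```text
clock: 14.88
eef_pos: [477.9, -15.0, 62.6]
eef_rot: [-3.142, -0.002, 0.091]
wrist_force: [3.1, 4.7, 6.5]
finger_gap: 12.9
```

>>> arm_command([
  [0.12,[-0.02,0,0.4],0],
  [0.12,[0,0,0.3],0],
  [0.12,[0,0,0],0],
  [0.12,[0,0,0],0],
])

```text
clock: 15.22
eef_pos: [477.8, -15.1, 56.2]
eef_rot: [3.142, -0.002, 0.091]
wrist_force: [1.7, 5.8, 9.7]
finger_gap: 13.3
```

Run:
```python
from h import *
s=shot('w14'); print(s['clock'],s['eef_pos'],s['eef_rot'],s['finger_gap'],s['wrist_force'])
p,d=manip.camera('scene'); np.save('sc2.npy',d)
cv2.imwrite('pics/sc2.png',cv2.resize(p[160:260,220:350,::-1],None,fx=6,fy=6,interpolation=2))
```

```text
15.2167 [477.7524626  -15.05508569  56.15830833] [ 3.14154701e+00 -2.06137362e-03  9.10375079e-02] 13.317953876596501 [1.68786097 5.82822287 9.68134589]
```

View pics/w14.png

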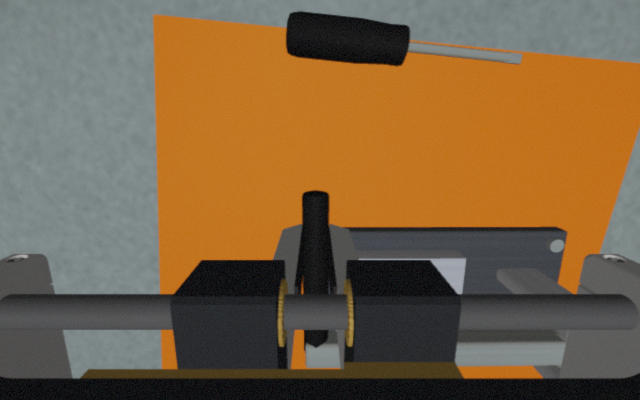

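View pics/sc2.png

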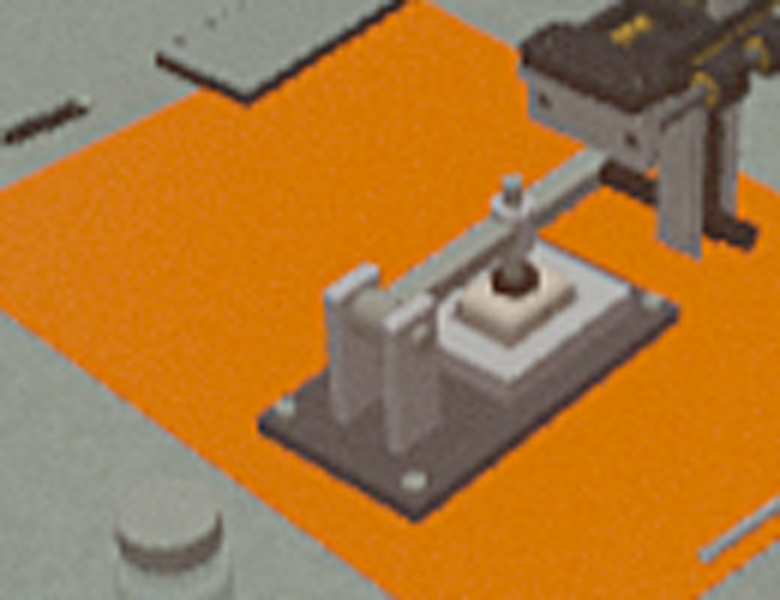

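Run:
```python
from h import *
print([wpt('w14',315,v).round(1).tolist() for v in(198,205,215)])
d=np.load('sc2.npy')
for u,v in((400,290),(450,252),(550,195),(590,168)):
    U,V=220+u/6,160+v/6; print(pt('scene',U,V,d[int(V),int(U)]).round(1))
```

```text
[[474.0, 16.3, 80.8], [474.4, 12.5, 80.1], [474.8, 7.6, 80.8]]
[619.5 -61.2  78.6]
[586.5 -64.1  80.7]
[523.9 -63.1  81.1]
[495.9 -64.7  81.7]
```

>>> arm_command([
  [0.12,[0,0,0.05],0],
  [0.12,[0,0,0],0],
  [0.12,[0,0,0],0],
  [0.12,[0,0,0],0],
  [0.12,[0,0,0],0],
])

```text
clock: 15.73
eef_pos: [477.7, -15.0, 55.8]
eef_rot: [3.142, -0.002, 0.091]
wrist_force: [-0.4, 4.6, 11.5]
finger_gap: 12.9
```

Run:
```python
from h import *
s=manip.read_state(); print(s['clock'],s['eef_pos'],s['wrist_force'],s['finger_gap']); print(manip.sign_off())
```

```text
15.7333 [477.7236968  -15.03380694  55.79837646] [-0.42737619  4.55477564 11.49325456] 12.944468616210434
the job is handed in; nothing more can be done
None
```

I took the white oblong case from the middle compartment and seated it in the nest with the lever open. Then I gripped the lever rod, swung it over to level and handed the job in at 15.7 s, still holding it. The sign-off gives no verdict.

- **Case:** after release, its top measured about 37.5–38 mm above the bench (38 is fully down). Its centre was within about 0.5 mm of the nest's.
- **Lever:** the depth images put the bar within about 0.02 rad of level. The wrist read about 11 N upward, and the scene picture shows the foot on the case.
- **Disagreements:**
  - My first rough nest position, from one top-camera depth pixel, was wrong. I replaced it with the wrist-camera measurements, which the top camera's line of sight confirmed.
  - A sideways force of about 4–6 N built up along the rod while it was held, which I did not explain.
- **Not checked:** I did not re-measure the other objects for movement after the job. I never touched them knowingly, and the pictures showed none disturbed.

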